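# Slide the parts case down its storage lane

## Robot

A 7-joint arm with a two-finger parallel gripper is mounted at the origin on the work surface. World frame = base frame: x ahead of the robot, y to its left, z up, the work surface at z = 0. Lengths are in m, angles in rad, forces in N, time in s.
With the tool pointing down it reaches from about 0.35 to 0.9 m from the base axis. Payload 7.2 kg.
Tool frame: the origin (TCP) lies between the finger pads; the fingertips stand 11 mm ahead of it and the grasp point (between the pads) lies 8 mm behind it; z points along the fingers, y is the line along which they close (so a half turn about z gives the same grasp; the last joint's range is limited). The gripper opens to 88 mm and grips with 3 to 60 N. Pads are 20 mm wide; open, the fingers measure 115 mm over their backs; the gripper's body (75 mm by 178 mm) begins 61 mm behind the grasp point.
Start: joints at [1.117, 0.411, -0.013, 1.596, 0.006, 1.134, -0.082], TCP at [0.235, -0.579, 0.205] pointing down, gripper open.
Joint ranges: [-2.95, 2.95], [-0.29, 1.99], [-1.47, 1.44], [0.14, 2.54], [-1.03, 4.17], [0.13, 1.85], [-2.86, 2.86]. Speed limits (rad/s): [2.39, 2.39, 3.01, 3.01, 3.14, 3.14, 3.14].

## Interface

Orientations are given as a rotation vector (axis times angle).
In Python, from cell import state, capture, camera_model, robot gives the robot as it stands.
- The arm moves only by the tool move_arm, never from a script. Its argument "moves" is a list of rows, each a list of 2 entries, a list of its own where there are three numbers: the shift along the tool's x, y, z in cm, then the turn about the tool's z in degrees. In form: [[[dx, dy, dz], yaw], ...]. A call has exactly 8 rows; each row is the pose to reach, as a shift and turn from the pose commanded when the call began, along the tool's axes at that moment; what a row does not reach only later rows make up. A row lasts 1/8 s, in which the tool goes at most 62.5 mm and 10.7 degrees, less where a joint would pass 70% of its speed; a pose out of reach is approached as far as the arm can. A call with a gripper value outside its range is refused whole. "claw" is the finger opening in cm, from 0 to 8.78, set as the call begins (left out, the last holds). The fingers move at their own pace and stop on an object; "newtons" is the grip in N (left out, the last holds). Time passes only in rows, so rows that repeat a pose let the fingers close, or fill a call up. It gives the time, the measured TCP pose, the force, the opening and the grip force at its end, in the units of the state.
- state(): the state, without advancing time (a new reading comes with each control period).
- capture(name): name is "scene" or "top" or "wrist"; returns (picture, depth): 384x512x3 uint8, blue, green, red; 384x512 float32, m along the optical axis (not along the pixel's ray), 0 where there is no reading.
- camera_model(name): a dict with "vfov" (degrees; the focal length in pixels is half the picture's height over the tangent of half this angle, whatever the lens; pixels are square), "cx", "cy" (the principal point, pixels), "R" (3x3) and "t" (3): a world point X has camera coordinates R X + t; the wrist camera has in their place "T_tool_cam" (4x4, takes a point from camera to tool coordinates, whose origin is the TCP and whose axes are the flange's). Camera axes: x right, y down, z forward; pixel columns grow to the right and rows downward; lengths in m; the calibration is good to about 2 mm. The wrist camera is an equidistant fisheye: a pixel r from the principal point sees the ray r / f radians off the axis. A picture is of the moment at which its call begins: read the wrist's pose just before it. camera_model takes no time and is no camera call.
- robot.hand_in(): hands the job in; it is judged then, once.
The state is a dict: "t": time; "joint_pos": joint angles; "joint_velocities": joint speeds; "effort": joint torques, N m; "ee_pos": TCP position; "orientation": TCP orientation; "force": force on the tool from outside, world axes, zero at the start; "wrist_torque": the same for the moment, N m; "finger_gap": finger opening in m; "grip_force": force on a finger pad.
Only numpy, scipy, OpenCV 4.12 (cv2) and the standard library are available. Lean on these libraries where they do the work, as an engineer would, in place of code of your own. Each camera call takes 0.05 s, during which the arm holds its last target. There are 200 camera calls.

## Task

Push the flat parts case along the plywood board, down the lane between the two low metal rails, until it is fully home against the end stop, then move clear. The rails were glued down today and are still setting, so neither the case nor the robot may touch either rail. Only push the case with the fingers, never lift it, and leave the other things on and around the board where they are.

Things in the scene. Friction and masses are not known exactly. Their poses are not given: they have to be found in the camera images.
- case_mid (a point): centre (half-way up, 19 mm above its underside) of the parts case: a loose rectangular closed box with a dark tray, a clear lid and small screws inside, 130 mm long (its x), 98 mm wide (its y), 38 mm high, about 0.35 kg, no handle. Starts flat on the open end of the board before the lane, off-centre and crooked by up to 0.25 rad, its +x end towards the lane. Too wide to grasp
- dock: the fixed plywood board, 460 mm (x) by 260 mm (y), 6 mm thick, lying on the table; origin at the centre of its underside. Its +x points down the lane, from the open end to the end stop (roughly to the robot's right); its +y points roughly away from the robot. The lane's centre line is y = 0; the case slides on the board's top face
- home (a point): where the centre of the case (point case_mid) is when it is home: on the lane's centre line, at the board's x = 100 mm, 65 mm before the face of the end stop, 25 mm above the table; axes as the board's. The end stop is a fixed aluminium bar across the lane, 18 mm (x) by 112 mm (y), its top 28 mm above the table
- mouth (a point): middle of the lane's entrance, on the board's top face at the board's x = -30 mm, level with the ends of the two rails; axes as the board's. The lane is 112 mm wide between the rails' inner faces (7 mm to spare on each side of the case) and 195 mm long from here to the end stop's face
- rail_near: fixed aluminium rail on the robot's side of the lane, 200 mm long (its x, along the lane), 8 mm wide, 12 mm high above the board (its top 18 mm above the table); origin at the middle of its underside, 60 mm to the -y side of the lane's centre line
- rail_far: the same rail on the other side of the lane, 60 mm to the +y side of its centre line
- wheel: model-car wheel with rubber tyre lying flat on the board outside the far rail, 62 mm across, 26 mm high; origin under its centre; to be left alone
- pack: hard-case battery pack lying on the board outside the near rail, 96 x 46 x 25 mm; origin under its centre; to be left alone
- tin: small metal jar standing on the board behind the end stop, 32 mm across, 30 mm high; to be left alone
- wheel_b: second wheel, lying on the table to the left of the board, 62 mm across, 26 mm high; to be left alone
- driver: screwdriver, 170 mm, lying on the table to the right of the board; to be left alone
- glue: small white glue bottle, 36 mm across, 90 mm high, standing on the table to the right of the board; to be left alone
- cup: grey cup, 70 mm across, 60 mm high, on the table at the far left of the board; to be left alone
Not all that is in view belongs to the job. What is shaped like the part that bears case_mid but blue, pink or red is not meant.

How it is judged:
By the outcome, as a careful person would: the job done as asked, in the order asked, and still so for the second after the job is handed in, with the robot touching nothing.
It also fails if it takes over 64 s, if anything falls off the work surface, if the arm or the gripper's body presses on something with over 40 N, if the wrist force passes 120 N, or if a joint passes its speed limit or range.

## Working session

There is one attempt and no reset: what is moved stays moved. The work goes in short steps, Python scripts to look and compute and a tool call to move; the robot and the scene stay as the last step left them, time stands still between calls to the robot, and variables do not carry over. Pictures are saved under pics/ and viewed, at most 10 in all, crops included, and the job is handed in when it is done.

Besides the shell and the picture viewer there is one more tool, called after "Request:" as a command line: name --argument value ..., lists and objects as JSON in quotes. move_arm: Moves the arm, as the interface text tells. Its arguments: {"type":"object","properties":{"moves":{"type":"array","items":{"type":"array"}},"claw":{"type":"number"},"newtons":{"type":"number"}},"required":["moves"]}

```bash
mkdir -p pics; cat > h.py <<'E'
import numpy as np, cv2
from cell import state, capture, camera_model, robot
def K(m): return 192/np.tan(np.radians(m["vfov"])/2)
def pix2world(name,u,v,z):
    m=camera_model(name);f=K(m);R=np.array(m["R"]);t=np.array(m["t"])
    d=R.T@np.array([(u-m["cx"])/f,(v-m["cy"])/f,1]);c=-R.T@t
    return c+d*(z-c[2])/d[2]
def world2pix(name,X):
    m=camera_model(name);p=np.array(m["R"])@X+np.array(m["t"]);f=K(m)
    return f*p[0]/p[2]+m["cx"],f*p[1]/p[2]+m["cy"]
E
python3 - <<'E'
from h import *
for n in("top","scene"):
    p,d=capture(n);np.savez(f"pics/{n}0.npz",p=p,d=d);cv2.imwrite(f"pics/{n}0.png",p)
    m=camera_model(n);print(n,m)
print(state())
p=np.load("pics/top0.npz")["p"];s=np.load("pics/scene0.npz")["p"]
cv2.imwrite("pics/top0b.png",cv2.resize(p,(800,600),interpolation=cv2.INTER_CUBIC))
E
```

```text
top {'vfov': 57.16373733882816, 'cx': 255.17127502470404, 'cy': 188.5863601962999, 'R': array([[-0.01619393, -0.99961646, -0.02246534],
       [-0.99380918,  0.01856162, -0.10953895],
       [ 0.10991393,  0.0205524 , -0.9937286 ]]), 't': array([0.03912766, 0.54070137, 1.18590939])}
scene {'vfov': 57.91144547143918, 'cx': 255.48649477007015, 'cy': 188.6543850123349, 'R': array([[ 7.65224126e-01,  6.43763900e-01,  2.79909668e-04],
       [ 4.65498183e-01, -5.53024212e-01, -6.90996138e-01],
       [-4.44683572e-01,  5.28897213e-01, -7.22858395e-01]]), 't': array([-0.43508489, -0.20613233,  1.32933359])}
{'t': 0.1, 'joint_pos': array([ 1.11679631,  0.41182837, -0.0127344 ,  1.59691892,  0.00556817,
        1.13428586, -0.08218998]), 'joint_velocities': array([-0.00117254, -0.00127403, -0.00085859, -0.00172948,  0.00061355,
       -0.00102289,  0.00023975]), 'effort': array([ 3.55749318e-03, -5.89092743e+01,  6.44221958e-01, -2.91708630e+01,
       -5.37534035e-02,  1.44773367e-02,  1.77689083e-05]), 'ee_pos': array([ 0.23500228, -0.578642  ,  0.20420474]), 'orientation': array([-3.08196997e+00, -6.02063153e-01,  5.16711873e-04]), 'force': array([ 0.35706182, -0.65853921, -0.34541271]), 'wrist_torque': array([-0.02251333, -0.01290434, -0.00983814]), 'grip_force': 0.0, 'finger_gap': 0.08788954357416155}
```

View pics/top0b.png

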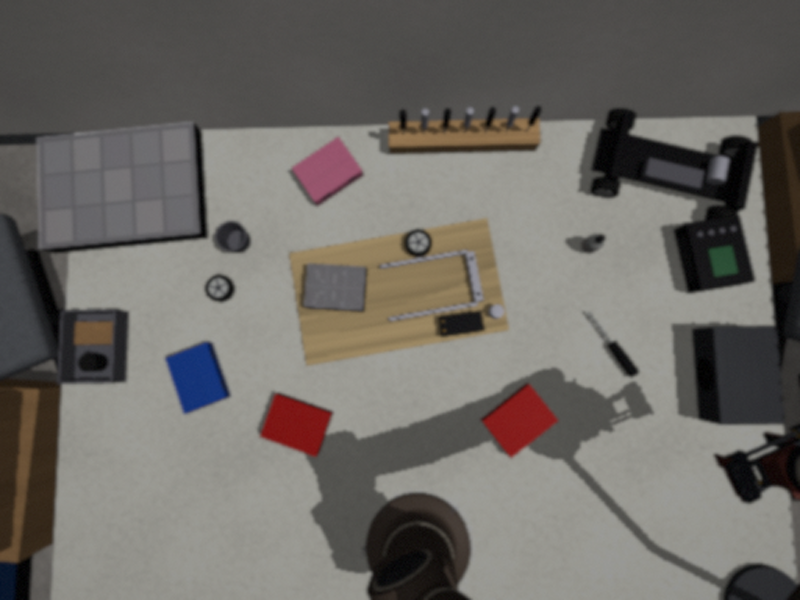

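View pics/scene0.png

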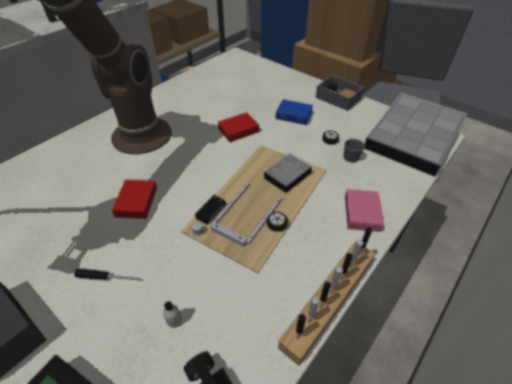

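The case is the grey box at (335,287) on the board (enlarged top view). The blue (197,377), pink (327,170) and red (296,425), (520,420) boxes are decoys. I'll confirm in a crop.

```bash
python3 - <<'E'
from h import *
p=np.load("pics/top0.npz")["p"]
c=p[135:235,180:330]; cv2.imwrite("pics/crop1.png",cv2.resize(c,(800,533),interpolation=cv2.INTER_CUBIC))
E
```

```text
(no output)
```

View pics/crop1.png

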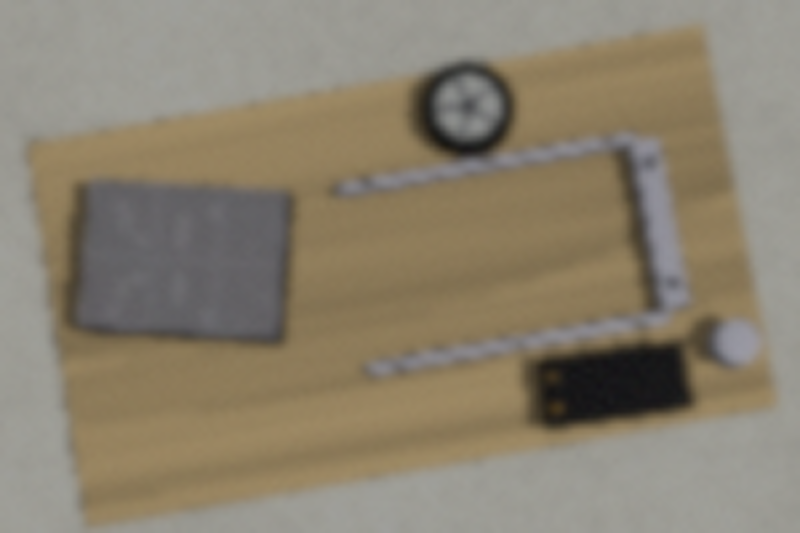

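The crop shows the grey case with a clear lid at about (180,260), board corners at (30,142), (702,27), (775,404), (85,525), and rails at (335-630, 140-190) and (365-665, 315-370). This is the right case, so I'll compute poses.

```bash
cat >> h.py <<'E'
from scipy.optimize import least_squares
def rot(a): return np.array([[np.cos(a),-np.sin(a)],[np.sin(a),np.cos(a)]])
def fit(model,world):
    model=np.array(model);world=np.array(world)[:,:2]
    mm,mw=model.mean(0),world.mean(0);U,_,Vt=np.linalg.svd((model-mm).T@(world-mw))
    R=(U@Vt).T;t=mw-R@mm
    return t,np.arctan2(R[1,0],R[0,0]),np.linalg.norm(world-(model@R.T+t),axis=1)*1000
E
python3 - <<'E'
from h import *
P=lambda U,V,z:pix2world("top",(U+.5)/5.333-.5+180,(V+.5)/5.333-.5+135,z)
b=[P(*q,.006) for q in[(30,142),(702,27),(775,404),(85,525)]]
print(fit([(-.23,.13),(.23,.13),(.23,-.13),(-.23,-.13)],b))
c=[P(*q,.044) for q in[(80,182),(291,192),(281,342),(72,328)]]
print(fit([(-.065,.049),(.065,.049),(.065,-.049),(-.065,-.049)],c))
t,a,_=fit([(-.23,.13),(.23,.13),(.23,-.13),(-.23,-.13)],b)
for q in[(335,190),(630,138),(365,372),(665,318)]: print("rail",rot(a).T@(P(*q,.018)[:2]-t))
for q in[(650,135),(687,302)]: print("stop",rot(a).T@(P(*q,.028)[:2]-t))
for q in[(467,107)]: print("wheel",rot(a).T@(P(*q,.032)[:2]-t))
m=camera_model("wrist");print(m)
from scipy.spatial.transform import Rotation as Ro
print(Ro.from_rotvec(state()["orientation"]).as_matrix())
E
```

```text
(array([0.55440663, 0.03375413]), np.float64(-1.4178905351357525), array([2.98436141, 2.81055474, 3.07292116, 1.36529231]))
(array([0.56005668, 0.17187104]), np.float64(-1.642689145434959), array([4.01149961, 3.09520119, 2.64518071, 2.68318837]))
rail [-0.03124331  0.059339  ]
rail [0.16573198 0.06008392]
rail [-0.03169107 -0.062212  ]
rail [ 0.16655569 -0.0606832 ]
stop [0.17760055 0.05807505]
stop [ 0.18109612 -0.0536266 ]
wheel [0.06313032 0.0961745 ]
{'vfov': 65.70646984690485, 'cx': 257.6486565842835, 'cy': 190.1787887270022, 'T_tool_cam': array([[-4.45284430e-04, -9.60660626e-01, -2.77724618e-01,
         7.75580145e-02],
       [ 9.99999461e-01, -1.67274134e-04, -1.02472196e-03,
        -1.63868708e-03],
       [ 9.37953899e-04, -2.77724925e-01,  9.60660183e-01,
        -1.77757153e-01],
       [ 0.00000000e+00,  0.00000000e+00,  0.00000000e+00,
         1.00000000e+00]])}
[[ 9.26482217e-01  3.76338093e-01 -5.85013425e-04]
 [ 3.76338543e-01 -9.26481337e-01  1.27822234e-03]
 [-6.09602617e-05 -1.40441337e-03 -9.99999012e-01]]
```

Request:
move_arm --moves '[[[4.6, -3.7, 0], 0], [[9.2, -7.4, 0], 0], [[13.8, -11.1, 0], 3], [[18.4, -14.8, 0], 6], [[23, -18.5, 0], 9], [[27.6, -22.2, 0], 11], [[32.2, -25.9, 0], 13], [[36.8, -29.6, 0], 13.4]]' --claw 8.7

```text
t: 1.1
ee_pos: [0.4652, -0.1646, 0.2049]
orientation: [3.132, 0.237, 0.0]
force: [-0.1, -0.7, 0.7]
finger_gap: 0.0867
grip_force: 0.0
```

```bash
cat >> h.py <<'E'
from scipy.spatial.transform import Rotation as Ro
import json,os
B0=np.array([.5544,.0338]);BA=-1.4179
def b2w(x,y): return B0+rot(BA)@np.array([x,y])
def w2b(p): return rot(BA).T@(np.array(p)[:2]-B0)
def plan(bx,by,z,rel):
    """tool-frame shift (cm) and turn (deg) to board point, tool x at angle rel (deg) from board x"""
    s=state();R=Ro.from_rotvec(s["orientation"]).as_matrix()
    d=R.T@(np.array([*b2w(bx,by),z])-s["ee_pos"])*100
    yaw=np.arctan2(R[1,0],R[0,0]);tgt=BA+np.radians(rel)
    turn=-np.degrees((tgt-yaw+np.pi)%(2*np.pi)-np.pi)
    print("t",round(s["t"],2),"board",w2b(s["ee_pos"]).round(4),"z",s["ee_pos"][2].round(4),"F",s["force"].round(1),"q7",s["joint_pos"][6].round(2))
    print("  shift",d.round(2),"turn",round(turn,1))
E
python3 -c "
from h import *
plan(-.1356,.125,.1,90)"
```

```text
t 1.1 board [ 0.1825 -0.1183] z 0.2049 F [-0.1 -0.7  0.7] q7 -1.24
  shift [ 24.28 -31.86  10.49] turn -0.1
```

Request:
move_arm --moves '[[[3.5, -4.6, 0], 0], [[7, -9.2, 0], 0], [[10.5, -13.8, 0], 0], [[14, -18.4, 0], 0], [[17.5, -23, 0], 0], [[21, -27.6, 0], 0], [[24.3, -31.8, 0], 0], [[24.3, -31.8, 2], 0]]'

```text
t: 2.1
ee_pos: [0.6575, 0.1909, 0.1849]
orientation: [-3.128, -0.247, -0.002]
force: [0.3, -1.3, -0.6]
finger_gap: 0.0871
grip_force: 0.0
```

```bash
python3 -c "
from h import *
plan(-.1356,.125,.033,90)
s=state();p,d=capture('wrist');cv2.imwrite('pics/w1.png',p);np.savez('pics/w1.npz',p=p,d=d,pos=s['ee_pos'],o=s['orientation'])"
```

```text
t 2.1 board [-0.1396  0.1258] z 0.1849 F [ 0.3 -1.3 -0.6] q7 -1.92
  shift [-0.11  0.45 15.19] turn 0.3
```

View pics/w1.png

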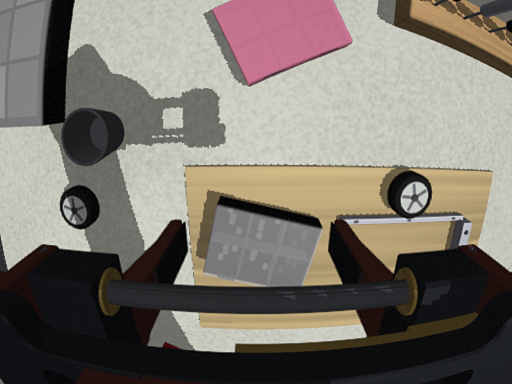

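The wrist view shows the case at about (262,245) with top-face far corners near (218,205) and (321,228). Also visible are the board's far-left corner at (185,166) and the far rail from (337,217) to (463,215). I'll check these against the top-camera frame.

```bash
cat >> h.py <<'E'
def wpix(u,v,z,pos,o):
    m=camera_model("wrist");f=K(m);T=np.array(m["T_tool_cam"]);R=Ro.from_rotvec(o).as_matrix()
    a=np.array([u-m["cx"],v-m["cy"]]);r=np.linalg.norm(a);th=r/f
    d=R@T[:3,:3]@np.array([*(np.sin(th)*a/r),np.cos(th)]);c=np.array(pos)+R@T[:3,3]
    return c+d*(z-c[2])/d[2]
E
python3 -c "
from h import *
f=np.load('pics/w1.npz');g=lambda u,v,z:w2b(wpix(u,v,z,f['pos'],f['o'])).round(4)
print('corner',g(185,166,.006),g(492,172,.006),'rail',g(337,217,.018),g(463,215,.018),'wheel',g(409,194,.03))
print('case far top',g(218,197,.044),g(321,226,.044), 'near', g(205,274,.044),g(301,287,.044))
plan(-.1356,.125,.033,90)"
```

```text
corner [-0.2332  0.131 ] [0.2216 0.1316] rail [-0.0413  0.0686] [0.1628 0.067 ] wheel [0.0513 0.103 ]
case far top [-0.1871  0.1027] [-0.0674  0.0675] near [-2.084e-01  2.000e-04] [-0.0857 -0.0187]
t 2.15 board [-0.1363  0.1233] z 0.1808 F [-1.1 -0.7 -1.6] q7 -1.92
  shift [ 0.23  0.08 14.78] turn 0.2
```

Request:
move_arm --moves '[[[0.5, 0, 2], 0], [[0.9, 0, 4.5], 0], [[0.9, 0, 7.5], 0], [[0.9, 0, 10.5], 0], [[0.9, 0, 13], 0], [[0.9, 0, 14.4], 0], [[0.9, 0, 14.8], 0], [[0.9, 0, 14.8], 0]]'

```text
t: 3.15
ee_pos: [0.6661, 0.186, 0.0375]
orientation: [-3.132, -0.238, -0.001]
force: [0.0, 0.4, 0.0]
finger_gap: 0.087
grip_force: 0.0
```

```bash
python3 -c "
from h import *
plan(-.1356,.060,.033,90)"
```

```text
t 3.15 board [-0.1335  0.1336] z 0.0375 F [0.  0.4 0. ] q7 -1.96
  shift [-7.36 -0.21  0.44] turn -0.1
```

Request:
move_arm --moves '[[[-1, -0.1, 0.2], 0], [[-2, -0.2, 0.4], 0], [[-2.8, -0.2, 0.4], 0], [[-3.6, -0.2, 0.4], 0], [[-4.4, -0.2, 0.4], 0], [[-5.0, -0.2, 0.4], 0], [[-5.5, -0.2, 0.4], 0], [[-5.5, -0.2, 0.4], 0]]'

```text
t: 4.15
ee_pos: [0.6108, 0.1797, 0.033]
orientation: [3.132, 0.239, -0.0]
force: [-0.1, 0.4, 0.8]
finger_gap: 0.0869
grip_force: 0.0
```

```bash
python3 -c "
from h import *
plan(-.1356,.060,.033,90)
s=state();p,d=capture('wrist');cv2.imwrite('pics/w2.png',p);np.savez('pics/w2.npz',p=p,d=d,pos=s['ee_pos'],o=s['orientation'])"
```

```text
t 4.15 board [-0.1357  0.078 ] z 0.033 F [-0.1  0.4  0.8] q7 -2.0
  shift [-1.8   0.01  0.  ] turn -0.0
```

View pics/w2.png

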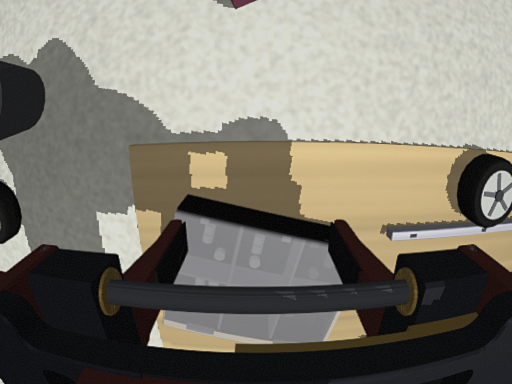

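The case's far side is the dark strip from (187,196) to (330,238), and the fingertips are near (182,225) and (340,225). I'll check whether they touch it.

```bash
python3 -c "
from h import *
f=np.load('pics/w2.npz');g=lambda u,v,z:w2b(wpix(u,v,z,f['pos'],f['o'])).round(4)
print('bottom',g(187,196,.006),'top',g(178,217,.044),g(328,245,.044))
# tool points to pixels: fingertip positions
m=camera_model('wrist');T=np.linalg.inv(np.array(m['T_tool_cam']));F=K(m)
for P in [(-.01,-.044,.011),(.01,-.044,.011),(-.01,.044,.011),(.01,.044,.011),(.01,.044,-.011)]:
  c=T@np.array([*P,1]);th=np.arctan2(np.hypot(c[0],c[1]),c[2]);r=F*th/np.hypot(c[0],c[1]);print(P,(m['cx']+r*c[0],m['cy']+r*c[1]))
p,d=capture('top');c=p[135:235,180:330];np.save('pics/t2.npy',p);cv2.imwrite('pics/t2.png',cv2.resize(c,(800,533),interpolation=cv2.INTER_CUBIC))
"
```

```text
bottom [-0.1897  0.0915] top [-0.1868  0.0897] [-0.0929  0.0705]
(-0.01, -0.044, 0.011) (np.float64(198.3412449147997), np.float64(234.43269310792977))
(0.01, -0.044, 0.011) (np.float64(196.34718240713917), np.float64(207.79480159425438))
(-0.01, 0.044, 0.011) (np.float64(322.81455416451684), np.float64(234.31595463958172))
(0.01, 0.044, 0.011) (np.float64(324.96677505369405), np.float64(207.7355602533193))
(0.01, 0.044, -0.011) (np.float64(332.41310473197234), np.float64(219.60762712654417))
```

View pics/t2.png

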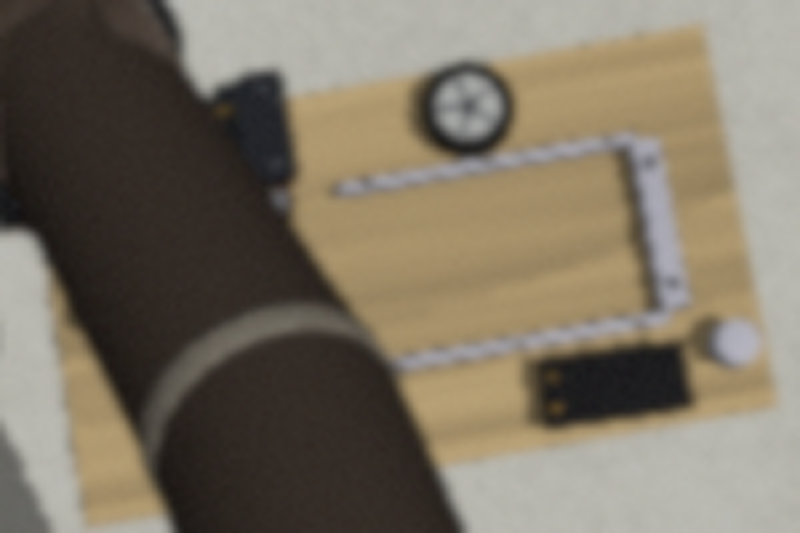

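```bash
cat >> h.py <<'E'
def cloud(d,pos,o):
    m=camera_model("wrist");f=K(m);T=np.array(m["T_tool_cam"]);R=Ro.from_rotvec(o).as_matrix()
    v,u=np.nonzero(d>0);a=np.stack([u-m["cx"],v-m["cy"]],1);r=np.hypot(*a.T)+1e-9;th=r/f
    z=d[v,u];ray=np.c_[a/r[:,None]*np.tan(th)[:,None],np.ones(len(r))]*z[:,None]
    W=(ray@T[:3,:3].T+T[:3,3])@R.T+np.array(pos)
    return np.c_[(W[:,:2]-B0)@rot(BA),W[:,2]],u,v
def amap(fn,x0,x1,y0,y1,c=.004):
    f=np.load(fn);P,u,v=cloud(f['d'],f['pos'],f['o'])
    P=P[(P[:,2]<.1)]
    for y in np.arange(y1,y0,-c):
        s=''
        for x in np.arange(x0,x1,c/2):
            q=P[(abs(P[:,0]-x)<c/2)&(abs(P[:,1]-y)<c/2),2]
            s+=' ' if len(q)==0 else 'abcdefghijk'[max(0,int(q.max()*100))] 
        print(f"{y:.3f}",s)
E
python3 -c "
from h import *
amap('pics/w2.npz',-.22,-.03,-.03,.12)"
```

```text
0.120 aaaaaaaaaaaaaaaaaaaaaaaaaaaaaaaaaaaaaaaaaaaaaaaaaaaaaaaaaaaaaaaaaaaaaaaaaaaaaaaaaaaaaaaaaaaaaaa
0.116 aaaaaaaaaaaaaaaaaaaaaaaaaaaaaaaaaaaaaaaaaaaaaaaaaaaaaaaaaaaaaaaaaaaaaaaaaaaaaaaaaaaaaaaaaaaaaaa
0.112 aaaaaaaaaaaaaaaaaaaaaaaaaaaaaaaaaaaaaaaaaaaaaaaaaaaaaaaaaaaaaaaaaaaaaaaaaaaaaaaaaaaaaaaaaaaaaaa
0.108 aaaaaaaaaaaaaaaaaaaaaaaaaaaaaaaaaaaaaaaaaaaaaaaaaaaaaaaaaaaaaaaaaaaaaaaaaaaaaaaaaaaaaaaaaaaaaaa
0.104 aaaaaaaaaaaaaaaaaaaaaaaaaaaaaaaaaaaaaaaaaaaaaaaaaaaaaaaaaaaaaaaaaaaaaaaaaaaaaaaaaaaaaaaaaaaaaaa
0.100 aaaaaaaaaaaaaaaaaaaaaaaaaaaaaaaaaaaaaaaaaaaaaaaaaaaaaaaaaaaaaaaaaaaaaaaaaaaaaaaaaaaaaaaaaaaaaaa
0.096 aaaaaaaaaaaaaaaaaaaaaaaaaaaaaaaaaaaaaaaaaaaaaaaaaaaaaaaaaaaaaaaaaaaaaaaaaaaaaaaaaaaaaaaaaaaaaaa
0.092 aaaaaaaaaaaaajjjjjjjeeecaaaaaaaaaaaaaaaaaaaaaaaaaaaaaaaaaaaaaaajjjjjjjaaaaaaaaaaaaaaaaaaaaaaaaa
0.088 aaaaaaaaaaaaajjjjjjjjeeeeeeeeeedaaaaaaaaaaaaaaaaaaaaaaaaaaaaaajjjjjjjjaaaaaaaaaaaaaaaaaaaaaaaaa
0.084 aaaaaaaaaaaaa    eejjeeeeeeeeeeeeeeeeeedaaaaaaaaaaaaaaaaaaaaaajjjaaaaaaaaaaaaaaaaaaaaaaaaaaaaaa
0.080 aaaaaaaaaaaa      ejjeeeeeeeeeeeeeeeeeeeeeeeeeeeeaaaaaaaaaaaaajjjaaaaaaaaa
[... 2077 characters left out ...]
eeeeeeeeeeeeeeeeeeeeeeeeeeeeeeeeeeeeeeeeeeeeeeeeeeeeeeeeeeeeeeeee                       
-0.008           ee eeeeeeeeeeeeeeeeeeeeeeeeeeeeeeeeeeeeeeeeeeeeeeeeeeeeeeeeee                        
-0.012                      eeeeeeeeeeeeeeeeeeeeeeeeeeeeeeeeeeeeeeeeeeeeeeeeee                        
-0.016                              eeeeeeeeeeeeeeeeeeeeeeeeeeeeeeeeeeeeeeeee           aa aa         
-0.020                                                          ee                   aaaaaaaaaa       
-0.024                                                                               aaaaaaaaaaa      
-0.028                                                                              aaaaaaaaaaaa
```

```bash
python3 -c "
from h import *
for n in('w1','w2'):
  f=np.load(f'pics/{n}.npz');d=f['d'];m=camera_model('wrist');F=K(m);T=np.array(m['T_tool_cam'])
  for u,v in[(182,221),(182,224),(178,228),(176,240),(165,240),(338,221),(338,226),(345,240),(352,232)]:
    a=np.array([u-m['cx'],v-m['cy']]);r=np.hypot(*a);ray=np.array([*(a/r*np.tan(r/F)),1])*d[v,u]
    print(n,u,v,(T[:3,:3]@ray+T[:3,3]).round(4))
"
```

```text
w1 182 221 [-0.0718 -0.1047  0.187 ]
w1 182 224 [ 0.011  -0.0464 -0.0204]
w1 178 228 [ 0.0121 -0.0466 -0.0288]
w1 176 240 [ 0.0093 -0.0455 -0.0386]
w1 165 240 [ 0.0123 -0.0494 -0.0452]
w1 338 221 [ 0.012   0.0455 -0.0183]
w1 338 226 [ 0.0121  0.0435 -0.0261]
w1 345 240 [ 0.0095  0.0443 -0.0392]
w1 352 232 [ 0.0122  0.0492 -0.0352]
w2 182 221 [ 0.0085 -0.0492 -0.0097]
w2 182 224 [ 0.0106 -0.0466 -0.0195]
w2 178 228 [ 0.0115 -0.047  -0.0275]
w2 176 240 [ 0.009  -0.0456 -0.038 ]
w2 165 240 [ 0.0126 -0.0491 -0.0459]
w2 338 221 [ 0.012   0.0455 -0.0184]
w2 338 226 [ 0.0124  0.0433 -0.0268]
w2 345 240 [ 0.0096  0.0443 -0.0394]
w2 352 232 [ 0.012   0.0493 -0.0347]
```

```bash
python3 -c "
from h import *
f=np.load('pics/w1.npz');P,u,v=cloud(f['d'],f['pos'],f['o'])
T=f['pos'];tb=w2b(T);X=P[:,1]-tb[1];Y=-(tb[0]-P[:,0]);Z=T[2]-P[:,2]
k=(Z<.1)&(abs(X)<.03)&(abs(Y)<.08)
for s in(-1,1):
  q=k&(Y*s>0);i=np.argsort(-Z[q])[:8];print(np.c_[X[q][i],Y[q][i],Z[q][i],u[q][i],v[q][i]].round(3))
f=np.load('pics/w2.npz');P,u,v=cloud(f['d'],f['pos'],f['o'])
k=(P[:,2]>.036)&(P[:,2]<.05)&(abs(P[:,1]-.03)<.035)&(P[:,0]<-.1);print('case top z',np.median(P[k,2]))
k=(P[:,2]<.02)&(abs(P[:,1]-.105)<.01)&(abs(P[:,0]+.1)<.05);print('board z',np.median(P[k,2]))
print(state())
"
```

```text
[[ 0.00e+00 -4.60e-02 -1.60e-02  1.86e+02  2.37e+02]
 [ 1.20e-02 -5.10e-02 -1.60e-02  1.76e+02  2.19e+02]
 [ 3.00e-03 -4.60e-02 -1.60e-02  1.86e+02  2.33e+02]
 [ 1.20e-02 -5.00e-02 -1.60e-02  1.78e+02  2.19e+02]
 [-6.00e-03 -4.60e-02 -1.60e-02  1.87e+02  2.46e+02]
 [-7.00e-03 -4.60e-02 -1.60e-02  1.87e+02  2.47e+02]
 [-0.00e+00 -4.60e-02 -1.60e-02  1.86e+02  2.38e+02]
 [ 1.10e-02 -5.10e-02 -1.60e-02  1.77e+02  2.20e+02]]
[[ 1.20e-02  4.70e-02 -1.50e-02  3.39e+02  2.19e+02]
 [ 1.00e-02  4.20e-02 -1.50e-02  3.31e+02  2.22e+02]
 [ 1.20e-02  4.60e-02 -1.50e-02  3.38e+02  2.19e+02]
 [ 6.00e-03  4.20e-02 -1.60e-02  3.30e+02  2.29e+02]
 [-4.00e-03  4.10e-02 -1.60e-02  3.28e+02  2.44e+02]
 [ 3.00e-03  4.10e-02 -1.60e-02  3.29e+02  2.33e+02]
 [-5.00e-03  4.20e-02 -1.60e-02  3.28e+02  2.45e+02]
 [ 1.30e-02  4.50e-02 -1.60e-02  3.37e+02  2.19e+02]]
case top z 0.04197687883430189
board z 0.004000160687752365
{'t': 4.25, 'joint_pos': array([-0.12656674,  0.63882076, -0.33711527,  1.69866402,  0.2659318 ,
        0.84910005, -1.99771034]), 'joint_velocities': array([-0.00113757,  0.00241401,  0.00080428, -0.00396797,  0.0004371 ,
       -0.00064916,  0.00026529]), 'effort': array([-3.73698946e-02, -6.66236329e+01, -5.17157659e+00, -2.31897676e+01,
        1.39629332e-02, -5.94037282e-02, -3.06610389e-03]), 'ee_pos': array([0.61126324, 0.17980148, 0.03299154]), 'orientation': array([-3.13251091e+00, -2.38419497e-01, -4.40230004e-04]), 'force': array([-0.1822271 ,  0.65038533,  0.34583325]), 'wrist_torque': array([ 0.03112261,  0.01278764, -0.00092694]), 'grip_force': 0.0, 'finger_gap': 0.08724441942439651}
```

Depth shows the fingertips actually end about 16 mm behind the TCP, not 11 mm ahead. That puts them at z≈0.049, above the case top, so nothing has been touched yet. I'll back off and go lower in cautious steps.

Request:
move_arm --moves '[[[1.5, 0, 0], 0], [[3, 0, 0], 0], [[4.5, 0, 0], 0], [[5, 0, 0], 0], [[5.2, 0, 0.5], 0], [[5.2, 0, 1], 0], [[5.2, 0, 1.3], 0], [[5.2, 0, 1.3], 0]]'

```text
t: 5.25
ee_pos: [0.662, 0.1875, 0.0196]
orientation: [3.132, 0.239, -0.001]
force: [0.1, 0.5, -0.2]
finger_gap: 0.087
grip_force: 0.0
```

Request:
move_arm --moves '[[[0, 0, 0.1], 0], [[0, 0, 0.2], 0], [[0, 0, 0.3], 0], [[0, 0, 0.4], 0], [[0, 0, 0.5], 0], [[0, 0, 0.6], 0], [[0, 0, 0.7], 0], [[0, 0, 0.7], 0]]'

```text
t: 6.25
ee_pos: [0.6624, 0.1876, 0.0128]
orientation: [3.132, 0.238, -0.0]
force: [-0.5, -0.4, -0.9]
finger_gap: 0.0871
grip_force: 0.0
```

```bash
cat >> h.py <<'E'
def snap(n):
    s=state();p,d=capture('wrist');cv2.imwrite(f'pics/{n}.png',p);np.savez(f'pics/{n}.npz',p=p,d=d,pos=s['ee_pos'],o=s['orientation'])
E
python3 -c "
from h import *
plan(-.1356,.064,.012,90);snap('w3')
f=np.load('pics/w3.npz');P,u,v=cloud(f['d'],f['pos'],f['o'])
for x0 in(182,186,334,338):
  k=(abs(u-x0)<3)&(v>212)&(v<250);print(np.sort(P[k,2])[:400:40].round(3))
"
```

```text
t 6.25 board [-0.1356  0.1301] z 0.0128 F [-0.5 -0.4 -0.9] q7 -1.98
  shift [-6.61  0.01  0.08] turn -0.1
[-0.003  0.003  0.034  0.038  0.042]
[-0.004  0.002  0.004  0.03   0.033]
[-0.003  0.03   0.036  0.039  0.043]
[-0.003  0.031  0.041  0.047  0.051]
```

Request:
move_arm --moves '[[[-1.2, 0, 0.1], 0], [[-2.2, 0, 0.1], 0], [[-3, 0, 0.1], 0], [[-3.8, 0, 0.1], 0], [[-4.6, 0, 0.1], 0], [[-5.4, 0, 0.1], 0], [[-6, 0, 0.1], 0], [[-6.2, 0, 0.1], 0]]'

```text
t: 7.3
ee_pos: [0.601, 0.1782, 0.0121]
orientation: [3.132, 0.239, 0.0]
force: [2.2, 1.1, 0.6]
finger_gap: 0.0865
grip_force: 1.2
```

```bash
python3 -c "
from h import *
plan(-.1356,.061,.012,90);snap('w4');amap('pics/w4.npz',-.22,-.02,-.05,.1)
"
```

```text
t 7.3 board [-0.1357  0.068 ] z 0.0121 F [2.2 1.1 0.6] q7 -2.01
  shift [-0.7   0.01  0.01] turn -0.0
0.100 aaaaaaaaaaaaaaaaaaaaaaaaaaaaaaaaaaaaaaaaaaaaaaaaaaaaaaaaaaaaaaaaaaaaaaaaaaaaaaaaaaaaaaaaaaaaaaaaaaaa
0.096 aaaaaaaaaaaaaaaaaaaaaaaaaaaaaaaaaaaaaaaaaaaaaaaaaaaaaaaaaaaaaaaaaaaaaaaaaaaaaaaaaaaaaaaaaaaaaaaaaaaa
0.092 aaaaaaaaaaaaaaaaaaaaaaaaaaaaaaaaaaaaaaaaaaaaaaaaaaaaaaaaaaaaaaaaaaaaaaaaaaaaaaaaaaaaaaaaaaaaaaaaaaaa
0.088 aaaaaaaaaaaaaaaaaaaaaaaaaaaaaaaaaaaaaaaaaaaaaaaaaaaaaaaaaaaaaaaaaaaaaaaaaaaaaaaaaaaaaaaaaaaaaaaaaaaa
0.084 aaaaaaaaaaaaaaaaaaaaaaaaaaaaaaaaaaaaaaaaaaaaaaaaaaaaaaaaaaaaaaaaaaaaaaaaaaaaaaaaaaaaaaaaaaaaaaaaaaaa
0.080 aaaaaaaaaaaajjjjjjjjiaaaaaaaaaaaaaaaaaaaaaaaaaaaaaaaaaaaaaaaaaijjjjjjjjaaaaaaaaaaaaaaaaaaaaaaaaaaaaa
0.076 aaaaaaaaaaaaaaaaaajjiaaaaaaaaaaaaaaaaaaaaaaaaaaaaaaaaaaaaaaaaaijjfaaaaaaaaaaaaaaaaaaaaaaaaaaaaaaaaaa
0.072 aaaaaaaaaaaaaaaaaaiiiaaaaaaaaaaaaaaaaaaaaaaaaaaaaaaaaaaaaaaaaaiiiaaaaaaaaaaaaaaaaaaaaaaaaaaaaaaaaaaa
0.068 aaaaaaaaaaaa  aaaajjhaaaaaaaaaaaaaaaaaaaaaaaaaaaaaaaaaaaaaaaaaijjaaaa  aaaaaaaaaaaaaaaaaaaaaaaaaaaaa
0.064 aaaaaaaaaa      aajjhaaaaaaaa
[... 2289 characters left out ...]
                                   
-0.024 aaaaaaaaa                                                                                           
-0.028 aaaaaaaaa                                                                                           
-0.032 aaaaaaaaa                                                                                           
-0.036 aaaaaaaaa                                                                                           
-0.040 aaaaaaaaa                                                                              aaa          
-0.044 aaaaaaaaa                                                                               aa          
-0.048 aaaaaaaaa
```

Request:
move_arm --moves '[[[-0.2, 0, 0], 0], [[-0.4, 0, 0], 0], [[-0.5, 0, 0], 0], [[-0.6, 0, 0], 0], [[-0.7, 0, 0], 0], [[-0.7, 0, 0], 0], [[-0.7, 0, 0], 0], [[-0.7, 0, 0], 0]]'

```text
t: 8.35
ee_pos: [0.5942, 0.1771, 0.0119]
orientation: [3.132, 0.238, -0.0]
force: [2.6, -0.2, 1.6]
finger_gap: 0.0871
grip_force: 1.1
```

```bash
cat >> h.py <<'E'
def edges(n):
    f=np.load(f'pics/{n}.npz');P,u,v=cloud(f['d'],f['pos'],f['o'])
    return P
E
python3 -c "
from h import *
plan(-.1356,.061,.012,90);snap('w5');P=edges('w5')
top=(P[:,2]>.038)&(P[:,2]<.046)
for x in np.arange(-.17,-.1,.01):
  q=P[top&(abs(P[:,0]-x)<.005)&(P[:,1]>.03),1];print(round(x,3),q.max().round(4),np.percentile(q,97).round(4))
r=(P[:,2]>.013)&(P[:,2]<.020)&(P[:,0]>-.035)
for x in np.arange(-.03,.15,.02):
  q=P[r&(abs(P[:,0]-x)<.01)&(P[:,1]>.03)&(P[:,1]<.075),1]
  if len(q)>5: print('rail',round(x,3),len(q),np.percentile(q,[0,3,50,97,100]).round(4))
q=P[r&(abs(P[:,1]-.06)<.01),0];print('rail start',np.sort(q)[:3])
"
```

```text
t 8.35 board [-0.1356  0.0611] z 0.0119 F [ 2.6 -0.2  1.6] q7 -2.02
  shift [-0.01  0.   -0.01] turn -0.1
-0.17 0.0516 0.0509
-0.16 0.0512 0.0507
-0.15 0.0512 0.0509
-0.14 0.0514 0.051
-0.13 0.0512 0.0508
-0.12 0.0512 0.0507
-0.11 0.0513 0.0507
-0.1 0.0515 0.0507
rail -0.03 207 [0.0572 0.0576 0.0619 0.0654 0.0657]
rail -0.01 230 [0.0572 0.0578 0.0621 0.0656 0.066 ]
rail 0.01 211 [0.0579 0.0581 0.0623 0.0657 0.066 ]
rail 0.03 180 [0.0577 0.0582 0.0623 0.0657 0.0661]
rail 0.05 167 [0.0579 0.0581 0.0629 0.0732 0.0749]
rail 0.07 94 [0.0579 0.0581 0.0612 0.0647 0.0656]
rail start [-0.0346221  -0.0345484  -0.03433884]
```

Request:
move_arm --moves '[[[1.5, 0, 0], 0], [[3, 0, 0], 0], [[3, 0, -3], 0], [[3, 0, -7], 0], [[3, -1, -9], -10], [[2, -4, -9], -20], [[0, -8, -9], -30], [[-2, -12, -9], -40]]' --claw 6.0

```text
t: 9.4
ee_pos: [0.5545, 0.2932, 0.1013]
orientation: [2.859, 1.303, -0.004]
force: [0.2, 0.7, -0.3]
finger_gap: 0.0601
grip_force: 0.0
```

```bash
cat >> h.py <<'E'
B0=B0+rot(BA)@np.array([-.004,.0016]);BA=BA+.006   # lane frame refined from the wrist camera
E
python3 -c "
from h import *
plan(-.25,0,.1,180)
for q in [(219,287,.02),(232,237,.06)]: print(w2b(pix2world('top',q[0]*.64,q[1]*.64,q[2])))"
```

```text
t 9.4 board [-0.2522  0.0395] z 0.1013 F [ 0.2  0.7 -0.3] q7 -1.56
  shift [-3.17 -2.37  0.14] turn -50.1
[-0.38858318  0.07434308]
[-0.33188906  0.17141311]
```

Request:
move_arm --moves '[[[-0.6, -0.5, 0], -10], [[-1.2, -1, 0], -20], [[-1.9, -1.4, 0], -30], [[-2.6, -1.9, 0], -40], [[-3.2, -2.4, 0], -50.1], [[-3.2, -2.4, 0], -50.1], [[-3.2, -2.4, 0], -50.1], [[-3.2, -2.4, 0], -50.1]]'

```text
t: 10.4
ee_pos: [0.5173, 0.2846, 0.1018]
orientation: [2.047, 2.383, -0.0]
force: [0.8, 0.0, 1.3]
finger_gap: 0.06
grip_force: 0.0
```

```bash
python3 -c "
from h import *
snap('w6');plan(-.25,0,.014,180);P=edges('w6')
amap('pics/w6.npz',-.24,.04,-.08,.08,.005)
top=(P[:,2]>.036)&(P[:,2]<.047)&(P[:,0]<-.05)
for y in np.arange(-.04,.041,.02):
  q=P[top&(abs(P[:,1]-y)<.006),0];print('rear/front',round(y,3),np.percentile(q,[0,1,99,100]).round(4))
for x in np.arange(-.18,-.08,.02):
  q=P[top&(abs(P[:,0]-x)<.005),1];print('sides',round(x,3),np.percentile(q,[0,1,99,100]).round(4))
r=(P[:,2]>.013)&(P[:,2]<.020)&(P[:,0]>-.035)
for s in(-1,1):
 for x in np.arange(-.02,.15,.03):
  q=P[r&(abs(P[:,0]-x)<.01)&(abs(P[:,1]-s*.06)<.009),1]
  if len(q)>5: print('rail',s,round(x,3),len(q),np.percentile(q,[0,3,50,97,100]).round(4))
"
```

```text
t 10.45 board [-0.2495  0.0014] z 0.1019 F [-0.5 -0.9  0.6] q7 -0.83
  shift [ 0.05 -0.14  8.79] turn -0.4
0.080 aaaaaaaaaaaaaaaaaaa                                      aaaaaaaaaaaaaaaaaaaaaa                                 
0.075 aaaaaaaaaaaaaaaaa                                        aaaaaaaaaaaaaaaaaaaaaa                                 
0.070 aaaaaaaaaaaaa                                            aaaaaaaaaaaaaaaaaaaaaa                                 
0.065 aaaaaaaaaaa                         aaaaaa               aaaaaaaaaaaaaaaaaaaaaa                                 
0.060 aaaaaaaaaaa                 aaaaaaaaaaaaaa               aaaaaaaaaaaaaaaaaaaaaa                                 
0.055 aaaaaaaaaaaa   aaa     aaaaaaaaaaaa aaaaa                aaa   aaaaaaaaaa aaaaa                                 
0.050 aaaaaaaaaaaaaaaaaaaaeeeeeeeeeeee            eeeeeeeeeeeeeeeeeeee                                                
0.045 aaaaaaaaaaaaaaaaaaaaeeeeeeeeeeee            eeeeeeeeeeeeeeeeeeee                                                
0.040 aaaaaaaaaaaaaaaaaaaaeeeeeeeeeeee   
[... 2606 characters left out ...]
aaaaaaa                                         aaaaaaaaaaaaaaaaaaaaaaa                                 
-0.075 aaaaaaaaaaaaaaaaaaa                                     aaaaaaaaaaaaaaaaaaaaaaa                                 
rear/front -0.04 [-0.1894 -0.1887 -0.0856 -0.0847]
rear/front -0.02 [-0.1896 -0.1889 -0.0869 -0.0859]
rear/front 0.0 [-0.1891 -0.1889 -0.0858 -0.0845]
rear/front 0.02 [-0.1891 -0.1886 -0.0864 -0.0854]
rear/front 0.04 [-0.1887 -0.188  -0.0853 -0.0842]
sides -0.18 [-0.048  -0.0465  0.3125  0.3187]
sides -0.16 [-0.0424 -0.0414  0.3258  0.3263]
sides -0.14 [0.3337 0.3337 0.3337 0.3337]
sides -0.12 [-0.0476 -0.0467  0.0486  0.0495]
sides -0.1 [-0.0481 -0.0473  0.0484  0.0491]
```

Request:
move_arm --moves '[[[0, -0.1, 2], -0.4], [[0, -0.1, 4], -0.4], [[0, -0.1, 6], -0.4], [[0, -0.1, 7.5], -0.4], [[0, -0.1, 8.4], -0.4], [[0, -0.1, 8.8], -0.4], [[0, -0.1, 8.8], -0.4], [[0, -0.1, 8.8], -0.4]]'

```text
t: 11.45
ee_pos: [0.5165, 0.2847, 0.0145]
orientation: [2.036, 2.392, 0.001]
force: [-0.6, -0.7, -0.1]
finger_gap: 0.0597
grip_force: 0.0
```

```bash
python3 -c "
from h import *
plan(-.205,0,.014,180)"
```

```text
t 11.45 board [-0.2497  0.0007] z 0.0145 F [-0.6 -0.7 -0.1] q7 -0.9
  shift [-4.47 -0.08  0.05] turn 0.1
```

Request:
move_arm --moves '[[[-1.5, 0, 0.1], 0], [[-3, 0, 0.1], 0], [[-4, -0.1, 0.1], 0], [[-4.8, -0.1, 0.1], 0], [[-5.4, -0.1, 0.1], 0], [[-6, -0.1, 0.1], 0], [[-6.3, -0.1, 0.1], 0], [[-6.3, -0.1, 0.1], 0]]'

```text
t: 12.45
ee_pos: [0.5253, 0.222, 0.013]
orientation: [2.036, 2.392, -0.0]
force: [-0.2, -0.3, -0.3]
finger_gap: 0.0599
grip_force: 0.1
```

```bash
cat >> h.py <<'E'
def report(n):
    plan(.023,0,.014,180);snap(n);P=edges(n)
    w=w2b(np.load(f'pics/{n}.npz')['pos'])
    top=(P[:,2]>.036)&(P[:,2]<.047)&(abs(P[:,1])<.053)&(P[:,0]<w[0]+.15)&(P[:,0]>w[0])
    for y in np.arange(-.04,.041,.02):
      q=P[top&(abs(P[:,1]-y)<.006),0]
      if len(q)>5: print('rear/front',round(y,3),np.percentile(q,[0,1,99,100]).round(4))
    for x in np.arange(w[0]+.02,w[0]+.15,.02):
      q=P[top&(abs(P[:,0]-x)<.005),1]
      if len(q)>5: print('sides',round(x,3),np.percentile(q,[0,1,99,100]).round(4))
    r=(P[:,2]>.012)&(P[:,2]<.020)&(P[:,0]>-.04)
    for s in(-1,1):
     for x in np.arange(-.02,.19,.03):
      q=P[r&(abs(P[:,0]-x)<.01)&(abs(P[:,1]-s*.06)<.009),1]
      if len(q)>5: print('rail',s,round(x,3),len(q),np.percentile(q,[0,3,50,97,100]).round(4))
E
python3 -c "
from h import *
report('w7')"
```

```text
t 12.45 board [-0.1864 -0.0005] z 0.013 F [-0.2 -0.3 -0.3] q7 -0.81
  shift [-2.094e+01  2.000e-02 -1.000e-01] turn 0.1
rear/front -0.04 [-0.1648 -0.1404 -0.1127 -0.1121]
rear/front -0.02 [-0.1777 -0.1773 -0.1134 -0.1119]
rear/front 0.0 [-0.1779 -0.1775 -0.1129 -0.112 ]
rear/front 0.02 [-0.178  -0.1773 -0.1136 -0.1127]
rear/front 0.04 [-0.168  -0.1645 -0.1131 -0.1125]
sides -0.166 [-0.0349 -0.0331  0.0338  0.0357]
sides -0.126 [-0.0479 -0.0464  0.0482  0.0501]
```

View pics/w7.png

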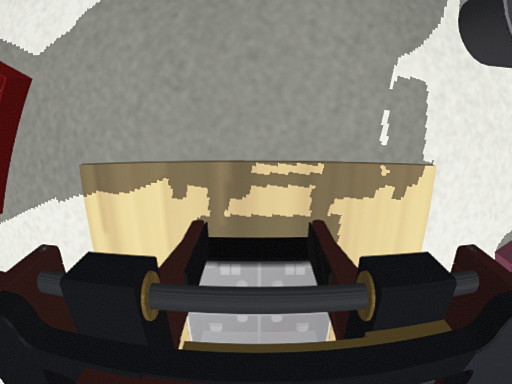

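The camera looks backwards: the case rear edge at (262,262) is flush against both fingers, at (205,240) and (320,240). The sides are centred, so I'll push into the mouth.

Request:
move_arm --moves '[[[-0.7, 0, 0], 0], [[-1.4, 0, 0], 0], [[-2.1, 0, 0], 0], [[-2.8, 0, 0], 0], [[-3.4, 0, 0], 0], [[-4, 0, 0], 0], [[-4.4, 0, 0], 0], [[-4.4, 0, 0], 0]]'

```text
t: 13.5
ee_pos: [0.5324, 0.1778, 0.0128]
orientation: [2.036, 2.391, -0.001]
force: [0.6, 1.1, 0.7]
finger_gap: 0.0601
grip_force: 0.3
```

```bash
python3 -c "
from h import *
report('w8')
a,_=capture('top');b,_=capture('scene')
A=cv2.resize(a[135:235,200:330],(520,400),interpolation=cv2.INTER_CUBIC)
Bc=cv2.resize(b[140:270,180:335],None,fx=3.8,fy=3.8,interpolation=cv2.INTER_CUBIC)[:, :589]
h=max(A.shape[0],Bc.shape[0])
cv2.imwrite('pics/m8.png',cv2.resize(b[140:270,175:335],(800,600*130*800//(600*160)) if False else (738,600),interpolation=cv2.INTER_CUBIC));cv2.imwrite('pics/t8.png',A)
"
```

```text
t 13.5 board [-0.1416 -0.0005] z 0.0128 F [0.6 1.1 0.7] q7 -0.74
  shift [-16.46   0.03  -0.1 ] turn 0.1
rear/front -0.04 [-0.1199 -0.096  -0.0683 -0.0678]
rear/front -0.02 [-0.1329 -0.1325 -0.0688 -0.0676]
rear/front 0.0 [-0.1332 -0.1327 -0.0682 -0.0677]
rear/front 0.02 [-0.1329 -0.1326 -0.0688 -0.0681]
rear/front 0.04 [-0.1216 -0.1202 -0.0682 -0.0678]
sides -0.122 [-0.0351 -0.0329  0.0339  0.0352]
sides -0.082 [-0.0481 -0.0461  0.0486  0.0505]
```

View pics/m8.png

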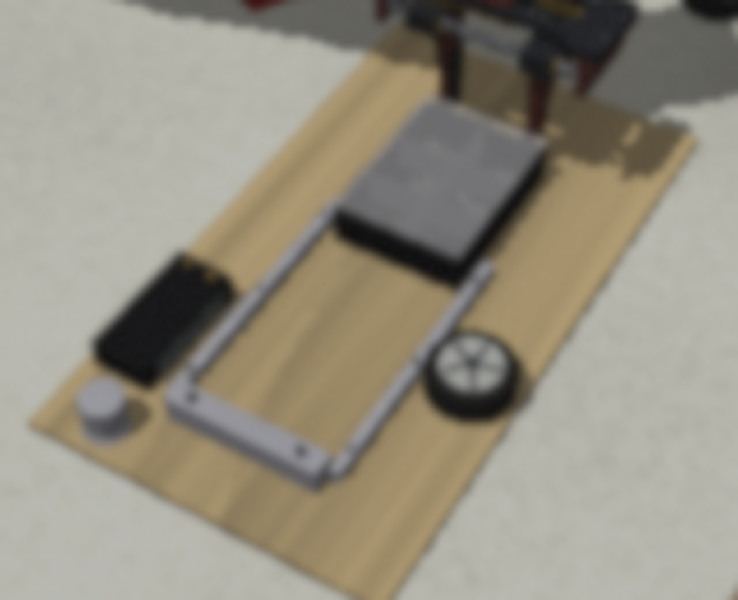

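The scene view shows the case nose at (340-470, 215-275) just inside the rail ends at (335,215) and (487,268), with visible gaps. I'll measure the gaps from scene depth.

```bash
cat >> h.py <<'E'
def scloud(n='scene'):
    m=camera_model(n);f=K(m);_,d=capture(n);v,u=np.nonzero(d>0);z=d[v,u]
    C=np.c_[(u-m["cx"])/f*z,(v-m["cy"])/f*z,z];W=(C-np.array(m["t"]))@np.array(m["R"])
    return np.c_[(W[:,:2]-B0)@rot(BA),W[:,2]]
def sreport(n='scene'):
    P=scloud(n)
    t=(P[:,2]>.036)&(P[:,2]<.05)&(abs(P[:,1])<.06)
    for x in np.arange(-.12,.17,.02):
        q=P[t&(abs(P[:,0]-x)<.01),1]
        if len(q)>8: print('case',round(x,2),len(q),np.percentile(q,[1,99]).round(4),'mid',(np.percentile(q,[1,99]).mean()).round(4))
    r=(P[:,2]>.012)&(P[:,2]<.022)
    for x in np.arange(-.02,.17,.02):
        L=[np.median(P[r&(abs(P[:,0]-x)<.015)&(abs(P[:,1]-s*.06)<.01),1]) for s in(-1,1)]
        print('rail',round(x,2),np.round(L,4),'mid',np.mean(L).round(4))
    q=P[t&(abs(P[:,1])<.03)];print('case x',np.percentile(q[:,0],[1,99]).round(4))
    q=P[(P[:,2]>.022)&(P[:,2]<.034)&(abs(P[:,1])<.05)&(P[:,0]>.13)];print('stop x',np.percentile(q[:,0],[2,50,98]).round(4) if len(q) else 0)
E
python3 -c "
from h import *
sreport();sreport('top')"
```

```text
case -0.12 123 [-0.0459  0.0487] mid 0.0014
case -0.1 130 [-0.0473  0.0489] mid 0.0008
case -0.08 133 [-0.047   0.0494] mid 0.0012
case -0.06 136 [-0.0474  0.0494] mid 0.001
case -0.04 146 [-0.0459  0.049 ] mid 0.0016
case -0.02 144 [-0.046   0.0493] mid 0.0017
case 0.0 124 [-0.0461  0.0491] mid 0.0015
rail -0.02 [-0.0605  0.0598] mid -0.0003
rail 0.0 [-0.0597  0.0596] mid -0.0001
rail 0.02 [-0.059   0.0591] mid 0.0
rail 0.04 [-0.0603  0.0591] mid -0.0006
rail 0.06 [-0.0601  0.0584] mid -0.0009
rail 0.08 [-0.06    0.0601] mid 0.0
rail 0.1 [-0.0597  0.0598] mid 0.0001
rail 0.12 [-0.0592  0.0599] mid 0.0003
rail 0.14 [-0.0592  0.0595] mid 0.0002
rail 0.16 [-0.061   0.0599] mid -0.0006
case x [-1.4046  0.4631]
stop x [0.1691 0.181  0.4628]
case -0.08 40 [0.0206 0.0486] mid 0.0346
case -0.06 68 [0.001  0.0476] mid 0.0243
case -0.04 107 [-0.0182  0.0479] mid 0.0148
case -0.02 139 [-0.0374  0.0475] mid 0.0051
case 0.0 101 [-0.0479  0.0468] mid -0.0005
rail -0.02 [   nan 0.0579] mid nan
rail 0.0 [-0.0595  0.0574] mid -0.0011
rail 0.02 [-0.0622  0.0572] mid -0.0025
rail 0.04 [-0.0621  0.058 ] mid -0.0021
rail 0.06 [-0.0619  0.0583] mid -0.0018
rail 0.08 [-0.062   0.0578] mid -0.0021
rail 0.1 [-0.0622  0.0575] mid -0.0023
rail 0.12 [-0.0624  0.0573] mid -0.0026
rail 0.14 [-0.0625  0.0571] mid -0.0027
rail 0.16 [-0.0626  0.0567] mid -0.0029
case x [-0.7383  0.644 ]
stop x [0.1704 0.1823 0.7095]
  return _methods._mean(a, axis=axis, dtype=dtype,
  ret = ret.dtype.type(ret / rcount)
```

Request:
move_arm --moves '[[[-1, 0, 0], 0], [[-2, 0, 0], 0], [[-3, 0, 0], 0], [[-4, 0, 0], 0], [[-5, 0, 0], 0], [[-6, 0, 0], 0], [[-6.8, 0, 0], 0], [[-7.2, 0, 0], 0]]'

```text
t: 14.75
ee_pos: [0.5439, 0.1069, 0.0129]
orientation: [2.037, 2.392, -0.0]
force: [-0.2, 2.2, -0.6]
finger_gap: 0.0599
grip_force: 0.9
```

```bash
python3 -c "
from h import *
plan(.026,0,.013,180);sreport()"
```

```text
t 14.75 board [-0.0698 -0.0004] z 0.0129 F [-0.2  2.2 -0.6] q7 -0.61
  shift [-9.58  0.03 -0.01] turn 0.1
case -0.08 11 [-0.0314  0.0388] mid 0.0037
case -0.06 69 [-0.0456  0.0479] mid 0.0011
case -0.04 140 [-0.0464  0.0495] mid 0.0016
case -0.02 149 [-0.0462  0.0501] mid 0.0019
case 0.0 153 [-0.045   0.0491] mid 0.002
case 0.02 159 [-0.0463  0.0497] mid 0.0017
case 0.04 159 [-0.0458  0.0493] mid 0.0017
case 0.06 175 [-0.0457  0.0496] mid 0.002
case 0.08 56 [-0.0438  0.0484] mid 0.0023
rail -0.02 [-0.0634  0.0595] mid -0.002
rail 0.0 [-0.0629  0.0589] mid -0.002
rail 0.02 [-0.0638  0.0593] mid -0.0022
rail 0.04 [-0.0639  0.0593] mid -0.0023
rail 0.06 [-0.0609  0.0579] mid -0.0015
rail 0.08 [-0.0597  0.0598] mid 0.0
rail 0.1 [-0.0596  0.0598] mid 0.0001
rail 0.12 [-0.0602  0.0598] mid -0.0002
rail 0.14 [-0.0597  0.0598] mid 0.0
rail 0.16 [-0.0603  0.0595] mid -0.0004
case x [-1.4066  0.4629]
stop x [0.1682 0.1806 0.4626]
```

Request:
move_arm --moves '[[[-1.1, 0, 0], 0], [[-2.2, 0, 0], 0], [[-3.3, 0, 0], 0], [[-4.4, 0, 0], 0], [[-5.5, 0, 0], 0], [[-6.6, 0, 0], 0], [[-7.5, 0, 0], 0], [[-8.2, 0, 0], 0]]'

```text
t: 15.8
ee_pos: [0.557, 0.0262, 0.013]
orientation: [-2.036, -2.392, -0.0]
force: [-1.2, 2.2, 3.0]
finger_gap: 0.0599
grip_force: 1.8
```

```bash
python3 -c "
from h import *
plan(.026,0,.013,180);sreport()"|grep -v rail
```

```text
t 15.8 board [ 0.012  -0.0002] z 0.013 F [-1.2  2.2  3. ] q7 -0.46
  shift [-1.4   0.02 -0.  ] turn 0.1
case 0.0 10 [-0.0315  0.0387] mid 0.0036
case 0.02 58 [-0.0432  0.0484] mid 0.0026
case 0.04 168 [-0.0454  0.05  ] mid 0.0023
case 0.06 167 [-0.0461  0.049 ] mid 0.0014
case 0.08 174 [-0.0461  0.05  ] mid 0.002
case 0.1 176 [-0.0453  0.0504] mid 0.0025
case 0.12 188 [-0.0459  0.0503] mid 0.0022
case 0.14 192 [-0.046   0.0499] mid 0.002
case 0.16 78 [-0.0448  0.0493] mid 0.0023
case x [-1.4037  0.4625]
stop x [0.1514 0.1773 0.4622]
```

Slow final approach until the stop gives a force.

Request:
move_arm --moves '[[[-0.3, 0, 0], 0], [[-0.5, 0, 0], 0], [[-0.7, 0, 0], 0], [[-0.9, 0, 0], 0], [[-1.1, 0, 0], 0], [[-1.3, 0, 0], 0], [[-1.4, 0, 0], 0], [[-1.4, 0, 0], 0]]'

```text
t: 16.85
ee_pos: [0.5592, 0.0124, 0.0129]
orientation: [2.036, 2.392, -0.001]
force: [0.5, 0.2, -0.4]
finger_gap: 0.0599
grip_force: 0.6
```

```bash
python3 -c "
from h import *
report('w9')"|head -5
```

```text
t 16.85 board [ 0.0259 -0.0003] z 0.0129 F [ 0.5  0.2 -0.4] q7 -0.44
  shift [ 0.29  0.03 -0.11] turn 0.1
rear/front -0.04 [0.0474 0.0717 0.0994 0.0997]
rear/front -0.02 [0.0345 0.035  0.0989 0.0999]
rear/front 0.0 [0.034  0.0348 0.0991 0.1001]
```

Request:
move_arm --moves '[[[-0.05, 0, 0], 0], [[-0.1, 0, 0], 0], [[-0.15, 0, 0], 0], [[-0.2, 0, 0], 0], [[-0.2, 0, 0], 0], [[-0.2, 0, 0], 0], [[-0.2, 0, 0], 0], [[-0.2, 0, 0], 0]]'

```text
t: 17.9
ee_pos: [0.5593, 0.0123, 0.0129]
orientation: [-2.034, -2.392, -0.002]
force: [-1.4, 6.5, -0.3]
finger_gap: 0.06
grip_force: 3.0
```

Request:
move_arm --moves '[[[-0.1, 0, 0], 0], [[-0.2, 0, 0], 0], [[-0.2, 0, 0], 0], [[-0.2, 0, 0], 0], [[-0.2, 0, 0], 0], [[-0.2, 0, 0], 0], [[-0.2, 0, 0], 0], [[-0.2, 0, 0], 0]]'

```text
t: 18.9
ee_pos: [0.5594, 0.0122, 0.0131]
orientation: [-2.033, -2.392, -0.005]
force: [-1.9, 10.3, 0.3]
finger_gap: 0.0598
grip_force: 5.3
```

```bash
python3 -c "
from h import *
report('w10')"|head -8
```

```text
t 18.9 board [ 0.0261 -0.0001] z 0.0131 F [-1.9 10.3  0.3] q7 -0.43
  shift [ 0.31  0.01 -0.09] turn 0.2
rear/front -0.04 [0.0495 0.0724 0.0992 0.1   ]
rear/front -0.02 [0.0348 0.0351 0.099  0.0997]
rear/front 0.0 [0.0347 0.035  0.0997 0.1005]
rear/front 0.02 [0.0348 0.0352 0.0989 0.0999]
rear/front 0.04 [0.0437 0.0467 0.0992 0.0997]
sides 0.046 [-0.0348 -0.0326  0.0342  0.0358]
```

The case is firm against the stop: 10 N with no further motion, and the rear is square at x≈0.035. I'll back off straight, then rise.

Request:
move_arm --moves '[[[0.4, 0, 0], 0], [[1.2, 0, 0], 0], [[2.5, 0, 0], 0], [[4, 0, -0.5], 0], [[5.5, 0, -3], 0], [[7, 0, -7], 0], [[10, 0, -12], 0], [[14, 0, -17], 0]]'

```text
t: 19.95
ee_pos: [0.5371, 0.1472, 0.1837]
orientation: [2.037, 2.392, -0.0]
force: [1.0, -0.1, -0.3]
finger_gap: 0.0602
grip_force: 0.0
```

Request:
move_arm --moves '[[[4, 0, -3], 0], [[8, 0, -4], 0], [[12, 0, -4], 0], [[14, 0, -4], 0], [[14, 0, -4], 0], [[14, 0, -4], 0], [[14, 0, -4], 0], [[14, 0, -4], 0]]'

```text
t: 20.95
ee_pos: [0.5156, 0.2833, 0.2217]
orientation: [2.038, 2.391, -0.0]
force: [0.2, -1.1, 0.1]
finger_gap: 0.0598
grip_force: 0.0
```

```bash
python3 -c "
from h import *
sreport();print(state()['force'])
b,_=capture('scene');cv2.imwrite('pics/end.png',cv2.resize(b[140:270,175:335],(738,600),interpolation=cv2.INTER_CUBIC))"
```

```text
case 0.04 91 [-0.0457  0.0496] mid 0.0019
case 0.06 169 [-0.046   0.0496] mid 0.0018
case 0.08 170 [-0.0459  0.0498] mid 0.0019
case 0.1 183 [-0.0452  0.0492] mid 0.002
case 0.12 186 [-0.0473  0.0497] mid 0.0012
case 0.14 191 [-0.0454  0.0499] mid 0.0023
case 0.16 229 [-0.0457  0.05  ] mid 0.0021
rail -0.02 [-0.0595  0.0594] mid -0.0001
rail 0.0 [-0.0595  0.0599] mid 0.0002
rail 0.02 [-0.0612  0.0596] mid -0.0008
rail 0.04 [-0.0635  0.0588] mid -0.0024
rail 0.06 [-0.0628  0.058 ] mid -0.0024
rail 0.08 [-0.0626  0.0596] mid -0.0015
rail 0.1 [-0.063   0.0588] mid -0.0021
rail 0.12 [-0.0631  0.0587] mid -0.0022
rail 0.14 [-0.0628  0.0586] mid -0.0021
rail 0.16 [-0.0622  0.059 ] mid -0.0016
case x [-1.4075  0.4627]
stop x [0.1614 0.1784 0.4627]
[-0.52628855 -0.69541519 -0.8959494 ]
```

View pics/end.png

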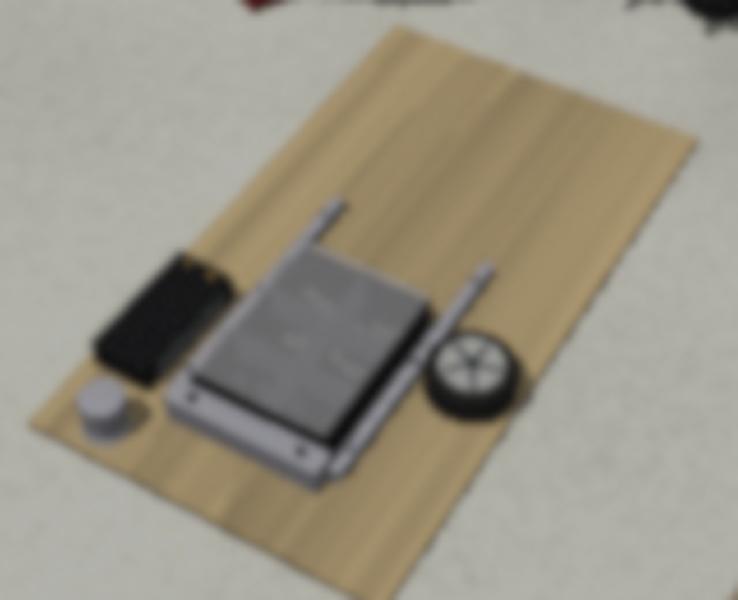

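The case sits square against the stop, nose edge from (190,385) to (335,445), clear of both rails. The wheel (472,372), pack (165,320) and tin (103,405) are where they started.

```bash
python3 -c "
from h import *
print(robot.hand_in())"
```

```text
the job is handed in; nothing more can be done
None
```

The case is home against the end stop and about 2 mm off the lane's centre line. Depth checks during the push showed it clear of both rails, the wheel, pack and tin are where they started, and I moved the arm clear and handed the job in at about 21 s.

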